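Clamp a clog sole with a wing nut

ROBOT

A 6-joint arm with a two-finger parallel gripper is mounted at the origin on the work surface. World frame = base frame: x ahead of the robot, y to its left, z up, the work surface at z = 0. Lengths are in m, angles in rad, forces in N, time in s.
With the tool pointing down it reaches from about 0.375 to 0.975 m from the base axis. Payload 3.8 kg.
Tool frame: the origin (TCP) lies midway between the tips of the shut fingers; the grasp point (between the pads) lies 19 mm behind it; x points along the fingers, y is the direction in which the jaws open and shut, and the axes are right-handed (so a half turn about x gives the same grasp; the last joint's range is limited). The gripper opens to 88 mm and grips with 3 to 60 N. Pads are 18 mm wide; open, the fingers measure 123 mm over their backs; the gripper's body (75 mm by 187 mm) begins 45 mm behind the grasp point.
Start: joints at [-1.346, 0.264, 1.604, -0, 1.274, -0.037], TCP at [0.175, -0.652, 0.239] pointing down, gripper open.
Joint ranges: [-2.63, 2.63], [-0.94, 2.18], [0.31, 2.57], [-1.31, 4.45], [0, 2.66], [-2.55, 2.55]. Speed limits (rad/s): [2.57, 2.57, 3.14, 3.14, 3.14, 3.14].

INTERFACE

Orientations are given as a rotation vector (axis times angle).
In Python, from cell import manip, inverse_kinematics, cams, order gives the robot as it stands. Calls block until the motion is done:
- manip.move_pose(position, orientation): joint-space move of the TCP to a pose.
- manip.move_linear(position, rate=0.15, rot=None): straight line of the TCP; rot=None keeps the orientation; rate is the mean speed in m/s.
- manip.set_joints(angles): joint-space move.
- manip.set_gripper(opening, force=None): finger opening in m; force is the grip in N (None keeps the last); returns when the fingers have stopped.
- manip.dwell(seconds).
- inverse_kinematics(position, orientation): joint angles nearest the present ones, or None.
- manip.state(): the state.
- cams.capture(name): name is "side" or "top"; returns a dict with "image" (420x560x3 uint8, blue, green, red), "z_map" (420x560 float32, m along the optical axis (not along the pixel's ray), 0 where there is no reading), "intrinsics" (3x3 intrinsics, pixels), "k1" (the pictures are not rectified: a ray, as slopes to the right and down, at radius r is drawn at 1 + k1 r^2 times it, then the intrinsics apply), "position" and "orientation" of the camera in the world. Camera axes: x right, y down, z forward; pixel columns grow to the right and rows downward; lengths in m; the calibration is good to about 2 mm. A picture is of the moment at which its call begins.
A pose or a line that the arm cannot do raises manip.IKError and nothing moves.
- order.close_job(): hands the job in, once; it reports no verdict.
The state is a dict: "clock": time; "joint_pos": joint angles; "joint_velocities": joint speeds; "tau": joint torques, N m; "tool_pos": TCP position; "tcp_rot": TCP orientation; "contact_force": force on the tool from outside, world axes, zero at the start; "moment": the same for the moment, N m; "gripper_width": finger opening in m.
Only numpy, scipy, OpenCV 4.12 (cv2) and the standard library are available. Lean on these libraries where they do the work, as an engineer would, in place of code of your own. Each camera call takes 0.05 s, during which the arm holds its last target.

TASK

With the fingertips only, push the wooden clog sole along its rails until its heel rests against the red stop of the jig, then stroke the orange wing nut round clockwise (seen from above), push after push on its wings, until it is tight and the steel bar holds the sole down. Only push: do not grip, pinch or lift anything, do not force the nut once it is tight, and leave the hammer, the jar and the heel block where they are.

Things in the scene. Friction and masses are not known exactly. Their poses are not given: they have to be found in the camera images.
- jig: Clamping jig fixed to the table: plywood base 12 mm thick, spanning x -80 to +120, y -150 to +150 mm from its origin, which lies on the table under the upright 10 mm steel stud (top 90 mm above the table); z up. A lane for the sole runs along y, centred at x = +70 mm, between two aluminium rails 68 mm apart inside, their tops 22 mm above the table; open at the -y end, closed at +y by the red stop.
- stop (a point): Middle of the lower edge of the red heel stop's inner face, on the base (jig x +70, y +124 mm, 12 mm above the table), axes as the jig's. The stop is 76 mm wide, 12 mm thick, its top 30 mm above the table.
- post (a point): Centre of the top of the grey guide post, 95 mm above the table, beside the wing nut (jig x -60 mm). The post is 22 mm (x) by 50 mm (y), fixed. A finger has no room between it and the ends of the nut's wings.
- sole: Loose clog sole of light wood, 150 long (y), 62 wide (x), 20 mm thick, about 110 to 200 g, flat in the lane. Origin at the centre of its underside, axes as the jig's. Rounded heel (radius 28 mm) at +y, rounded toe (radius 31 mm) at -y. It starts 30 to 60 mm short of the stop; home against it, its origin is 75 mm before stop (jig y +49 mm). 1 to 3 N slides it until it is clamped.
- clamp_bar: Steel clamp bar on the stud, 108 x 26 x 10 mm, from beside the post to 19 mm or more over the sole's near edge (jig x -46 to +62 mm). Origin on the stud axis, on its underside. It does not turn; it sinks with the nut, 6 mm a turn: underside 40 mm above the table at nut angle 0, meeting the sole's top (32 mm) at about 8.5. At the start it is 3 to 6 mm clear of the sole.
- wing_nut (a joint): Angle of the orange wing nut, rad; grows as it turns clockwise seen from above (tightening). It starts between 2.5 and 5; it is tight from about 8.6 on, harder to turn from there, and cannot turn beyond 9.3. Friction about 0.07 N m until the bar meets the sole; it stays where it is left.
- nut (a point): Middle of the wing nut, on the stud axis, 16 mm above the bar's top, halfway up the wings; turns and sinks with the nut. x axis along the wings, z up. Two straight wings, at +x and -x, reach 42 mm from the axis, 8 mm thick, 22 mm high (11 mm above and below this point; 5 mm of air below them to the bar). Hub 20 mm in diameter; the stud stands up through it.
- hammer: Loose hammer, about 240 mm long, bystander; lies on the table, handle towards its own -x.
- glue_jar: Loose closed jar, 64 mm in diameter, 85 mm high, bystander; origin at the centre of its underside.
- heel_block: Loose dark wooden heel block, about 56 mm wide, 58 mm long, 30 mm high, bystander; origin on its underside.
Mind the look-alikes: they are no part of the job. What is shaped like the sole but pink, purple or yellow is not meant.

How it is judged:
By the outcome, as a careful person would: the job done as asked, in the order asked, and still so for the second after the job is handed in, with the robot touching nothing.
It also fails if it takes over 72 s, if anything falls off the work surface, if the arm or the gripper's body presses on something with over 40 N, if the wrist force passes 120 N, or if a joint passes its speed limit or range.

## Working session

There is one attempt and no reset: what is moved stays moved. The work goes in short steps, each a Python script; the robot and the scene stay as the last script left them, time stands still between calls to the robot, and variables do not carry over. Pictures are saved under pics/ and viewed, and the job is handed in when it is done.

```bash
ls; mkdir -p pics; python3 - <<'E'
from cell import manip,cams
import cv2,numpy as np
for n in("side","top"):
    c=cams.capture(n); cv2.imwrite(f"pics/{n}0.png",c["image"]); np.savez(f"{n}0.npz",**c)
    print(n,c["intrinsics"],c["k1"],c["position"],c["orientation"])
s=manip.state();print(s)
E
```

```text
pics
side [[424.72727838   0.         282.35877495]
 [  0.         424.72727838 209.1397094 ]
 [  0.           0.           1.        ]] -0.09447212288886785 [0.08466038 0.79564427 0.88124814] [-0.62792349  2.60695827 -1.17554415]
top [[404.79099201   0.         287.47585931]
 [  0.         404.79099201 203.53309178]
 [  0.           0.           1.        ]] -0.02163276788518143 [0.40416832 0.0158287  1.00107647] [-2.14105431  2.19256633 -0.1430366 ]
{'clock': 0.1, 'joint_pos': array([-1.34588915e+00,  2.64654733e-01,  1.60519977e+00,  1.96870249e-05,
        1.27370142e+00, -3.69174923e-02]), 'joint_velocities': array([-0.00149775,  0.00047068, -0.00211101,  0.00239777, -0.00203239,
       -0.00031783]), 'tau': array([ 3.98421871e-04, -5.03619504e+01, -3.58073330e+01,  7.31474929e-02,
        2.33692245e-02, -5.78367212e-05]), 'tool_pos': array([ 0.17457294, -0.65138808,  0.2375484 ]), 'tcp_rot': array([ 2.08238709,  0.27624971, -2.08273479]), 'contact_force': array([-0.91404227,  0.79445034, -0.41147611]), 'moment': array([ 0.03263019,  0.05295414, -0.03630511]), 'gripper_width': 0.08831312124957093}
```

View pics/side0.png

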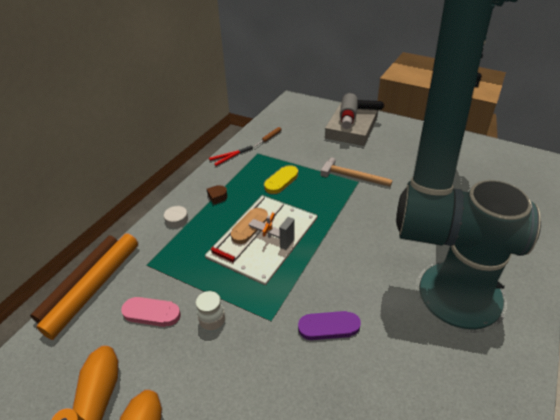

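View pics/top0.png

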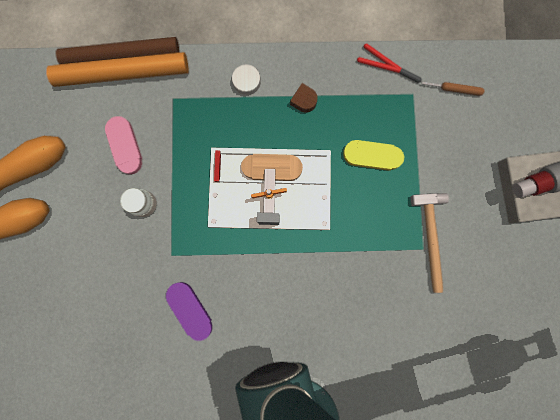

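```bash
cat > h.py <<'E'
import numpy as np,cv2
from scipy.spatial.transform import Rotation as R
def ray(c,uv):
    K=c["intrinsics"];d=np.array([float(c["k1"]),0,0,0])
    # drawn = s(1+k1 r^2): opencv model
    p=cv2.undistortPoints(np.array(uv,float).reshape(-1,1,2),K,d).reshape(-1,2)
    r=np.c_[p,np.ones(len(p))]
    return r@R.from_rotvec(c["orientation"]).as_matrix().T
def plane(c,uv,z):
    r=ray(c,uv);o=c["position"];return o+r*((z-o[2])/r[:,2])[:,None]
def proj(c,P):
    Rm=R.from_rotvec(c["orientation"]).as_matrix()
    q=(np.atleast_2d(P)-c["position"])@Rm
    s=q[:,:2]/q[:,2:];s=s*(1+float(c["k1"])*(s**2).sum(1,keepdims=True))
    K=c["intrinsics"];return s*[K[0,0],K[1,1]]+K[:2,2]
E
python3 - <<'E'
from h import *
im=cv2.imread("pics/top0.png")
cv2.imwrite("pics/topz.png",cv2.resize(im[135:245,195:345],None,fx=5,fy=5,interpolation=cv2.INTER_CUBIC))
im=cv2.imread("pics/side0.png")
cv2.imwrite("pics/sidez.png",cv2.resize(im[180:290,195:330],None,fx=5,fy=5,interpolation=cv2.INTER_CUBIC))
c=dict(np.load("top0.npz"));print(plane(c,[[209,227],[211,149],[330,150],[330,229]],.012).round(4))
hsv=cv2.cvtColor(c["image"],cv2.COLOR_BGR2HSV)
for u,v in [(216,165),(218,172),(268,218),(267,210),(255,166),(270,194),(280,191),(258,197),(270,180)]: print(u,v,hsv[v,u])
E
```

```text
[[ 0.4681  0.1936  0.012 ]
 [ 0.6629  0.1884  0.012 ]
 [ 0.6539 -0.1091  0.012 ]
 [ 0.4562 -0.1017  0.012 ]]
216 165 [  1 196 173]
218 172 [  1 195 187]
268 218 [ 24   9 140]
267 210 [ 12  20 216]
255 166 [ 14 119 197]
270 194 [ 16 138 146]
280 191 [ 14 182 224]
258 197 [ 13  88 124]
270 180 [ 11  26 210]
```

View pics/topz.png

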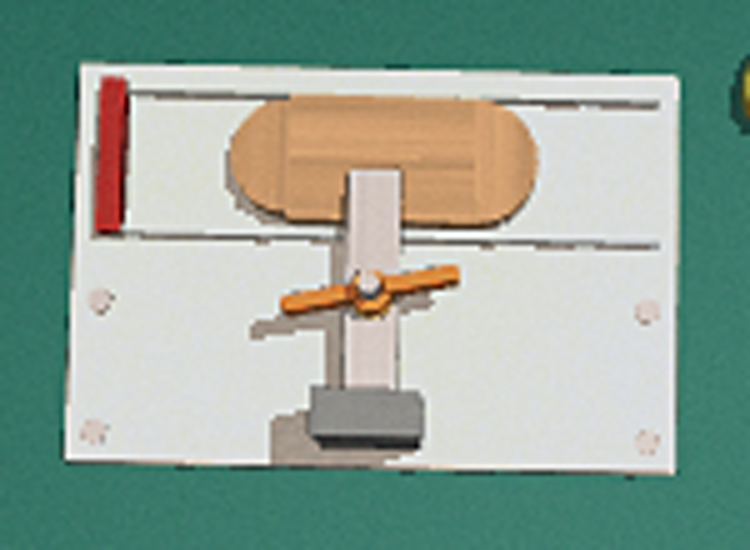

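View pics/sidez.png

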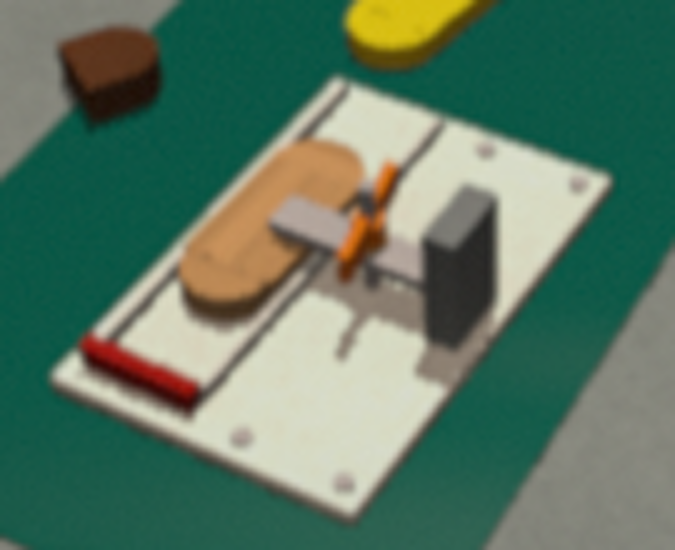

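```bash
cat > meas.py <<'E'
from h import *
def big(m):
    cs,_=cv2.findContours(m.astype(np.uint8)*255,cv2.RETR_EXTERNAL,cv2.CHAIN_APPROX_NONE)
    return max(cs,key=cv2.contourArea).reshape(-1,2).astype(float)
def jig(c,roi):
    u0,u1,v0,v1=roi
    hsv=cv2.cvtColor(c["image"],cv2.COLOR_BGR2HSV).astype(int);H,S,V=hsv[...,0],hsv[...,1],hsv[...,2]
    M=np.zeros(H.shape,bool);M[v0:v1,u0:u1]=1
    green=(H>65)&(H<95)&(S>90)
    b=big(M&~green);P=plane(c,b,.012)[:,:2]
    (cx,cy),(w,h),a=cv2.minAreaRect(P.astype(np.float32)*1000)
    print("rect",cx,cy,w,h,a)
    box=cv2.boxPoints(((cx,cy),(w,h),a))
    return H,S,V,M,box
E
python3 - <<'E'
from meas import *
for n,roi in(("top",(200,340,140,240)),("side",(198,330,190,285))):
    c=dict(np.load(n+"0.npz"))
    H,S,V,M,box=jig(c,roi);print(box.round(1).tolist())
    red=M&((H<6)|(H>174))&(S>150)&(V>60);b=big(red);P=plane(c,b,.030);r=cv2.minAreaRect((P[:,:2]*1000).astype(np.float32));print(n,"red",r)
    org=M&(H>7)&(H<20)&(S>165)&(V>90);b=np.argwhere(org)[:,::-1].astype(float);P=plane(c,b,.062)[:,:2]*1000
    print("nut n",len(b),"mean",P.mean(0));d=P-P.mean(0);w,v=np.linalg.eigh(d.T@d);print("dir",np.degrees(np.arctan2(v[1,1],v[0,1])),"ext",(d@v[:,1]).min(),(d@v[:,1]).max())
    sole=M&(H>7)&(H<20)&(S>80)&(S<165)&(V>120);b=big(sole);P=plane(c,b,.032)[:,:2]*1000
    print("sole",cv2.minAreaRect(P.astype(np.float32)),P.min(0),P.max(0))
    # depth points
    z=c["z_map"];vv,uu=np.mgrid[0:420,0:560];uv=np.c_[uu.ravel(),vv.ravel()]
    k=(M.ravel())&(z.ravel()>0);rr=ray(c,uv[k]);W=c["position"]+rr*z.ravel()[k][:,None]
    print("rms base z",np.median(W[:,2]),W[:,2].max())
    t=W[(W[:,2]>.091)&(W[:,2]<.1)];print("post pts",len(t),t.mean(0),t.min(0),t.max(0))
E
```

```text
rect 561.2367553710938 44.113670349121094 300.5422668457031 201.27944946289062 87.44019317626953
[[454.0, -101.5], [655.0999755859375, -110.5], [668.5, 189.6999969482422], [467.3999938964844, 198.6999969482422]]
top red ((616.72314453125, 170.873046875), (13.017875671386719, 72.38848876953125), 86.95600891113281)
nut n 113 mean [541.77224857  45.14216836]
dir 99.06857073068375 ext -41.35365528344445 41.35955066687435
sole ((611.410888671875, 37.83336639404297), (148.9813232421875, 61.91265869140625), 86.480712890625) [578.69948868 -36.57833034] [642.83232889 112.02893463]
rms base z 0.011979358413395425 0.09914519882413309
post pts 217 [0.48236849 0.04693646 0.0951897 ] [0.47034749 0.02382036 0.09114963] [0.54607021 0.07133646 0.0991452 ]
rect 556.7122192382812 47.92285919189453 311.2655334472656 207.54368591308594 87.4797134399414
[[446.20001220703125, -103.0], [653.5, -112.0999984741211], [667.2000122070312, 198.8000030517578], [459.8999938964844, 208.0]]
side red ((611.1687622070312, 177.31936645507812), (17.687692642211914, 79.44287872314453), 85.01734924316406)
nut n 126 mean [634.4498653   24.33238872]
dir 165.1291368336012 ext -146.60662991134112 121.14619366563066
sole ((606.4393310546875, 40.85585403442383), (148.6326141357422, 62.13379669189453), 86.05425262451172) [572.84345698 -33.06493881] [640.03576979 114.71458731]
rms base z 0.00210520768618494 0.09708348061704497
post pts 98 [0.47691665 0.05149015 0.09330729] [0.46529478 0.02533653 0.09104848] [0.48923815 0.07740591 0.09708348]
```

```bash
cat >> h.py <<'E'
YAW=np.radians(-2.6); ORG=np.array([.541,.0455])
def J(x,y,z,org=None):
    o=ORG if org is None else org
    c,s=np.cos(YAW),np.sin(YAW);return np.array([o[0]+c*x-s*y,o[1]+s*x+c*y,z])
def rot(phi):  # jaw axis at jig angle phi
    a=phi+YAW;x=np.array([0,0,-1.]);y=np.array([np.cos(a),np.sin(a),0]);z=np.cross(x,y)
    return R.from_matrix(np.c_[x,y,z]).as_rotvec()
E
python3 - <<'E'
from h import *
from cell import manip,inverse_kinematics,cams
s=manip.state();print(R.from_rotvec(s["tcp_rot"]).as_matrix().round(3))
for d in range(-180,361,30):
    q=inverse_kinematics(J(0,0,.08),rot(np.radians(d)));print(d,None if q is None else np.round(q,2))
manip.set_gripper(0.0)
q=inverse_kinematics(J(.070,-.115,.12),rot(np.pi/2));q2=inverse_kinematics(J(.070,-.115,.12),rot(-np.pi/2));print(q,q2)
manip.move_pose(J(.070,-.115,.12),rot(np.pi/2))
s=manip.state();print(s["clock"],s["tool_pos"],s["gripper_width"],s["joint_pos"],s["contact_force"],s["moment"])
manip.move_linear(J(.070,-.115,.04))
s=manip.state();print(s["clock"],s["tool_pos"],J(.070,-.115,.04),s["contact_force"])
for n in("side","top"):
    c=cams.capture(n); np.savez(f"{n}1.npz",**c)
    P=s["tool_pos"];p=proj(c,P)[0];print(n,p);u,v=np.clip(p.astype(int),[70,52],[490,367]);
    im=c["image"][v-52:v+52,u-70:u+70];cv2.imwrite(f"pics/{n}1.png",cv2.resize(im,None,fx=5,fy=5,interpolation=cv2.INTER_CUBIC))
E
```

```text
[[-0.     0.259 -0.966]
 [ 0.002 -0.966 -0.259]
 [-1.    -0.002 -0.   ]]
-180 None
-150 None
-120 [0.04 0.17 2.03 0.   0.94 2.18]
-90 [ 0.04  0.17  2.03 -0.    0.94  1.65]
-60 [ 0.04  0.17  2.03 -0.    0.94  1.13]
-30 [ 0.04  0.17  2.03 -0.    0.94  0.61]
0 [0.04 0.17 2.03 0.   0.94 0.08]
30 [ 0.04  0.17  2.03  0.    0.94 -0.44]
60 [ 0.04  0.17  2.03 -0.    0.94 -0.96]
90 [ 0.04  0.17  2.03 -0.    0.94 -1.49]
120 [ 0.04  0.17  2.03  0.    0.94 -2.01]
150 [ 0.04  0.17  2.03  0.    0.94 -2.53]
180 None
210 None
240 [ 0.04  0.17  2.03 -0.    0.94  2.18]
270 [ 0.04  0.17  2.03 -0.    0.94  1.65]
300 [ 0.04  0.17  2.03 -0.    0.94  1.13]
330 [0.04 0.17 2.03 0.   0.94 0.61]
360 [0.04 0.17 2.03 0.   0.94 0.08]
[-1.60048320e-01  2.41491145e-01  1.86182462e+00 -4.44089210e-16
  1.03827688e+00 -1.68546609e+00] [-1.60048320e-01  2.41491145e-01  1.86182462e+00 -4.44089210e-16
  1.03827688e+00  1.45612657e+00]
3.9917 [ 0.60582787 -0.0733636   0.1202136 ] 0.000330649379573313 [-1.61211684e-01  2.41413705e-01  1.86148312e+00 -2.32982544e-04
  1.03830541e+00 -1.68532284e+00] [ 0.30579866 -0.65705786 -0.0087624 ] [ 0.05589439 -0.14709303 -0.00545501]
4.675 [ 0.60616341 -0.0728309   0.0403852 ] [ 0.6057112  -0.07255702  0.04      ] [0.61539112 0.19944153 0.52576996]
side [267.92593775 198.63037019]
top [317.15593724 166.64167891]
```

View pics/side1.png

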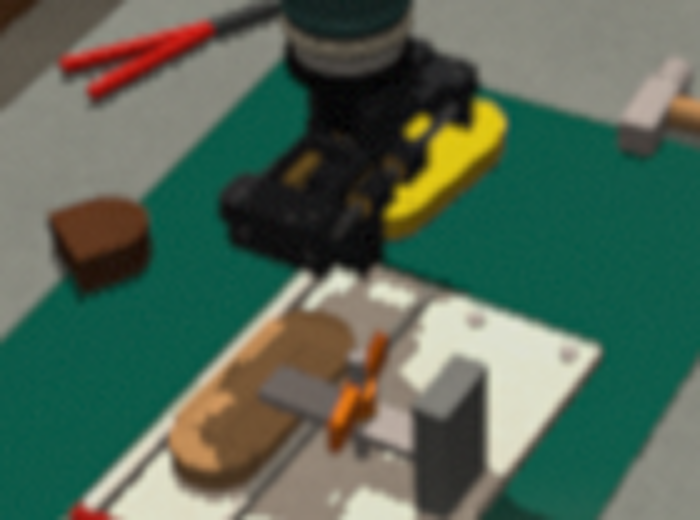

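View pics/top1.png

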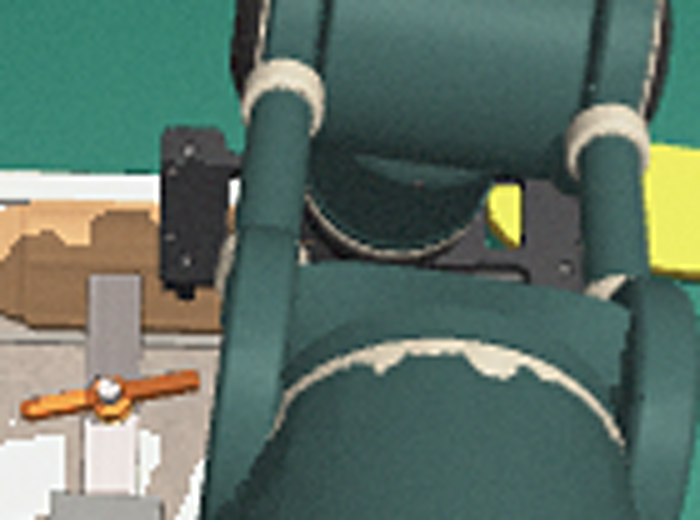

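```bash
sed -i 's/ORG=.*/ORG=np.array([.5405,.0458])/' h.py
python3 - <<'E'
from h import *
from cell import manip
manip.move_linear(J(.070,-.115,.022),rate=.08)
f0=manip.state()["contact_force"];print("f0",f0)
ey=J(0,1,0)-J(0,0,0)
y=-.115
while y<-.036:
    st=.006 if y<-.058 else .002
    y+=st; manip.move_linear(J(.070,y,.022),rate=.04)
    s=manip.state();d=(s["contact_force"]-f0);a=s["tool_pos"]-J(0,0,0)
    print(round(y*1e3,1),"act",round(float(a@ey)*1e3,2),"f",round(float(d@ey),2),"fz",round(d[2],2),"t",round(s["clock"],2))
    if d@ey<-8: break
manip.dwell(.2);s=manip.state();print((s["contact_force"]-f0)@ey)
E
```

```text
f0 [-0.09983088 -0.2565813   0.43021998]
-109.0 act -108.65 f -0.06 fz -0.66 t 5.45
-103.0 act -102.66 f 0.62 fz 0.23 t 5.75
-97.0 act -96.7 f 0.24 fz -1.28 t 6.05
-91.0 act -90.73 f 0.49 fz -0.64 t 6.35
-85.0 act -84.69 f 0.98 fz -0.68 t 6.65
-79.0 act -78.67 f -0.1 fz -0.62 t 6.95
-73.0 act -72.67 f 0.18 fz -1.52 t 7.25
-67.0 act -66.69 f 0.45 fz -0.86 t 7.55
-61.0 act -60.67 f -0.37 fz 0.09 t 7.85
-55.0 act -54.68 f 0.7 fz -1.27 t 8.15
-53.0 act -52.87 f -0.16 fz -0.98 t 8.4
-51.0 act -50.91 f 0.1 fz -0.11 t 8.65
-49.0 act -48.87 f -0.52 fz -0.05 t 8.9
-47.0 act -46.84 f 0.08 fz -1.4 t 9.15
-45.0 act -44.85 f 0.0 fz -0.83 t 9.4
-43.0 act -42.86 f 1.01 fz -0.0 t 9.65
-41.0 act -40.84 f -0.22 fz -0.75 t 9.9
-39.0 act -39.56 f -3.25 fz -0.81 t 10.15
-37.0 act -39.33 f -10.3 fz 0.34 t 10.4
-10.085886520221626
```

```bash
python3 - <<'E'
from h import *
from cell import manip,cams
manip.move_linear(J(.070,-.050,.022),rate=.08)
manip.move_linear(J(.070,-.050,.12),rate=.2)
manip.move_linear(J(.060,-.30,.16),rate=.3)
for n in("side","top"):
    c=cams.capture(n); np.savez(f"{n}2.npz",**c)
    im=c["image"][135:245,195:345] if n=="top" else c["image"][180:290,195:330]
    cv2.imwrite(f"pics/{n}2.png",cv2.resize(im,None,fx=5,fy=5,interpolation=cv2.INTER_CUBIC))
print(manip.state()["clock"])
E
```

```text
12.6417
```

View pics/side2.png

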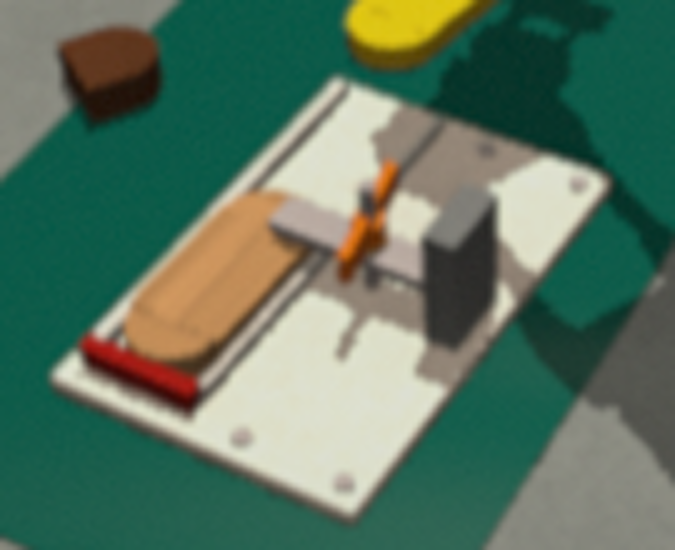

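View pics/top2.png

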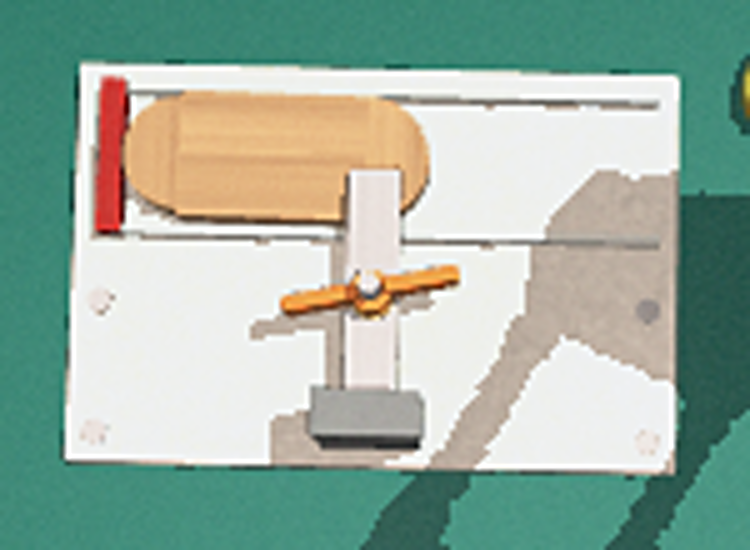

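```bash
cat > stroke.py <<'E'
from h import *
from cell import manip,cams
rr=.031
def P(a,off,z):
    u=np.array([np.cos(a),np.sin(a)]);n=np.array([-u[1],u[0]])
    p=rr*u+off*n;return J(p[0],p[1],z)
def torque(f0):
    s=manip.state();d=s["contact_force"]-f0;p=s["tool_pos"]-J(0,0,0)
    return p[0]*d[1]-p[1]*d[0],d,s   # on tool, +ve = resisting clockwise push
def retreat(a,z,off=.013):
    manip.move_linear(P(a,off+.007,z),rate=.08)
    manip.move_linear(P(a,off+.007,.125),rate=.25)
def start(a,z):
    manip.move_pose(P(a,.021,.125),rot(a))
    manip.move_linear(P(a,.021,z),rate=.15)
    return manip.state()["contact_force"]
def look(k):
    manip.move_linear(J(.060,-.30,.16),rate=.3)
    for n in("side","top"):
        c=cams.capture(n); np.savez(f"{n}{k}.npz",**c)
        im=c["image"][135:245,195:345] if n=="top" else c["image"][180:290,195:330]
        cv2.imwrite(f"pics/{n}{k}.png",cv2.resize(im,None,fx=5,fy=5,interpolation=cv2.INTER_CUBIC))
        if n=="top":
            hsv=cv2.cvtColor(c["image"],cv2.COLOR_BGR2HSV).astype(int);H,S,V=hsv[...,0],hsv[...,1],hsv[...,2]
            M=np.zeros(H.shape,bool);M[178:208,240:300]=1
            b=np.argwhere(M&(H>7)&(H<20)&(S>165)&(V>90))[:,::-1].astype(float);Q=plane(c,b,.060)[:,:2]*1000
            d=Q-Q.mean(0);w,v=np.linalg.eigh(d.T@d)
            print("nut",len(b),Q.mean(0),"jig deg",(np.degrees(np.arctan2(v[1,1],v[0,1])-YAW))%180,(d@v[:,1]).min(),(d@v[:,1]).max())
E
python3 - <<'E'
from stroke import *
a0=np.radians(101.6);f0=start(a0,.057);print("f0",f0,manip.state()["clock"])
al=[101.6]+list(np.arange(90,-76,-15))
for d in al:
    a=np.radians(d);z=.057-.006*(a0-a)/(2*np.pi)
    manip.move_linear(P(a,.013,z),rate=.06,rot=rot(a))
    t,f,s=torque(f0);print(round(d),"tau",round(t,3),f.round(1),"err mm",((s["tool_pos"]-P(a,.013,z))*1e3).round(1),round(s["clock"],2))
    if abs(t)>.3 or np.linalg.norm(f)>12: print("STOP");break
retreat(a,z);look(3);print(manip.state()["clock"])
E
```

```text
f0 [0.12406637 0.24548095 0.37381657] 14.525
102 tau 0.03 [-1.  -0.  -0.5] err mm [1.  0.1 0.8] 14.81
90 tau 0.104 [-3.  -0.8  0.8] err mm [ 0.  -0.1  0.4] 15.16
75 tau 0.106 [-3.2  0.3  1. ] err mm [-0.2  0.   0. ] 15.57
60 tau 0.102 [-2.9  0.8  0.9] err mm [-0.2  0.1 -0. ] 15.97
45 tau 0.106 [-2.7  1.6 -0.4] err mm [-0.1  0.2 -0. ] 16.38
30 tau 0.093 [-2.4  1.4 -0.7] err mm [0.  0.2 0. ] 16.79
15 tau 0.106 [-2.   2.5 -0.4] err mm [0.1 0.2 0. ] 17.2
0 tau 0.096 [-1.4  2.5 -0.6] err mm [0.2 0.1 0.1] 17.61
-15 tau 0.097 [-0.1  2.9 -1.2] err mm [0.3 0.1 0.1] 18.02
-30 tau 0.104 [ 0.2  3.1 -1.3] err mm [0.3 0.1 0.2] 18.43
-45 tau 0.073 [ 0.7  2.1 -1.6] err mm [0.4 0.  0.2] 18.83
-60 tau 0.082 [ 1.6  1.8 -0.6] err mm [ 0.5 -0.   0.3] 19.24
-75 tau 0.074 [ 2.6  0.1 -0.5] err mm [ 0.5 -0.1  0.3] 19.65
nut 124 [540.92055158  45.58980628] jig deg 102.52415470892082 -42.00100774576612 39.415347629307
21.5167
```

```bash
python3 - <<'E'
from stroke import *
a0=np.radians(102.5);z0=.057-.003;f0=start(a0,z0);print("f0",f0,manip.state()["clock"])
al=[102,90,78,66,60,56]+list(range(53,37,-2))
for d in al:
    a=np.radians(d);z=z0-.006*(a0-a)/(2*np.pi)
    manip.move_linear(P(a,.013,z),rate=.05 if d>56 else .025,rot=rot(a))
    t,f,s=torque(f0);p=s["tool_pos"]-P(a,.013,z);n=np.array([-np.sin(a+YAW),np.cos(a+YAW)])
    print(d,"theta~",round(7.63+np.radians(102.5-d),2),"tau",round(t,3),f.round(1),"lag mm",round(float(p[:2]@n)*1e3,2),round(s["clock"],2))
    if t>.3 or np.linalg.norm(f)>12: print("STOP");break
E
```

```text
f0 [0.96540296 0.0678499  0.24880766] 24.325
102 theta~ 7.64 tau 0.043 [-1.8  0.5  0.7] lag mm -0.84 24.64
90 theta~ 7.85 tau 0.112 [-3.7  0.3  1.5] lag mm 0.03 25.0
78 theta~ 8.06 tau 0.131 [-3.8 -1.1  1.3] lag mm 0.22 25.36
66 theta~ 8.27 tau 0.114 [-3.4 -0.3  0.8] lag mm 0.22 25.72
60 theta~ 8.37 tau 0.148 [-4.2  1.3 -0.8] lag mm 0.25 25.98
56 theta~ 8.44 tau 0.155 [-4.3  1.8 -0.1] lag mm 0.25 26.23
53 theta~ 8.49 tau 0.166 [-4.5  2.2  0.6] lag mm 0.29 26.48
51 theta~ 8.53 tau 0.165 [-4.3  2.6  1.2] lag mm 0.22 26.73
49 theta~ 8.56 tau 0.157 [-4.2  2.1  0.9] lag mm 0.13 26.98
47 theta~ 8.6 tau 0.182 [-4.7  2.7 -0.5] lag mm 0.05 27.23
45 theta~ 8.63 tau 0.193 [-5.3  2.2 -0.6] lag mm 0.08 27.48
43 theta~ 8.67 tau 0.171 [-4.5  2.4 -0.3] lag mm 0.08 27.73
41 theta~ 8.7 tau 0.189 [-5.2  2.2  0.9] lag mm 0.08 27.98
39 theta~ 8.74 tau 0.2 [-5.4  2.5  0.6] lag mm 0.12 28.23
```

```bash
python3 - <<'E'
from stroke import *
f0=np.array([.5,0,.3]);a0=np.radians(102.5);z0=.054
for d in (37,35):
    a=np.radians(d);z=z0-.006*(a0-a)/(2*np.pi)
    manip.move_linear(P(a,.013,z),rate=.025,rot=rot(a))
    t,f,s=torque(f0);print(d,"theta~",round(7.63+np.radians(102.5-d),2),"tau",round(t,3),f.round(1),round(s["clock"],2))
    if t>.35: break
retreat(a,z);look(4);print(manip.state()["clock"])
from meas import *
for k in(2,4):
  for n in("top","side"):
    c=dict(np.load(f"{n}{k}.npz"));z=c["z_map"];vv,uu=np.mgrid[0:420,0:560];uv=np.c_[uu.ravel(),vv.ravel()]
    W=(c["position"]+ray(c,uv)*z.ravel()[:,None]);
    cc,s=np.cos(YAW),np.sin(YAW);D=(W[:,:2]-ORG);X=cc*D[:,0]+s*D[:,1];Y=-s*D[:,0]+cc*D[:,1]
    for nm,m in(("bar",(X>.030)&(X<.055)&(abs(Y)<.008)),("sole",(abs(X-.070)<.02)&(abs(Y-.06)<.03)),("base",(abs(X-.0)<.03)&(abs(Y-.1)<.03))):
        print(k,n,nm,m.sum(),(np.median(W[m,2])*1e3).round(2))
E
```

```text
37 theta~ 8.77 tau 0.207 [-5.3  3.2  0.3] 28.48
35 theta~ 8.81 tau 0.19 [-5.   2.7  1.2] 28.73
nut 109 [542.0666828   45.39307545] jig deg 30.281125221523695 -40.5713570298413 40.1988400523408
30.8
2 top bar 71 46.13
2 top sole 407 32.51
2 top base 587 12.33
2 side bar 45 43.62
2 side sole 213 29.74
2 side base 357 10.02
4 top bar 76 42.04
4 top sole 403 32.65
4 top base 589 12.43
4 side bar 15 39.41
4 side sole 207 30.0
4 side base 359 10.09
```

View pics/top4.png

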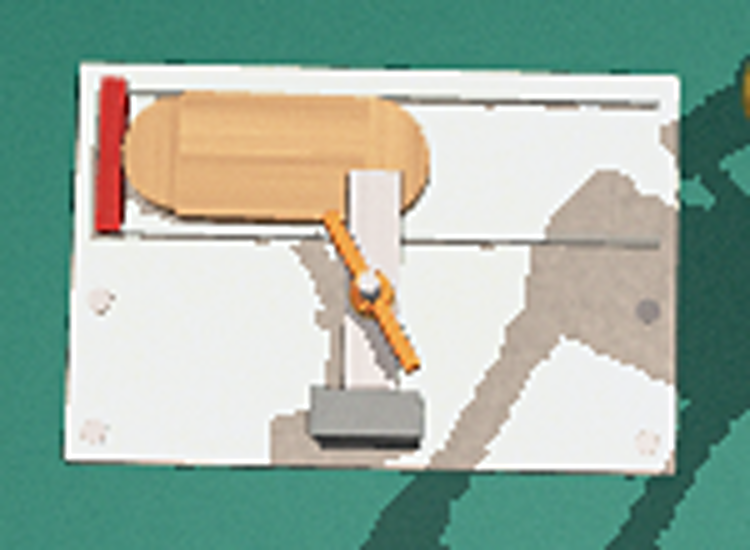

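View pics/side4.png

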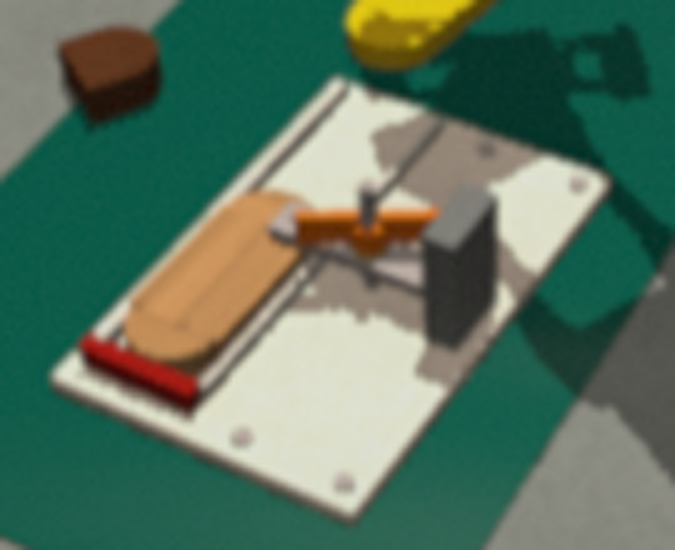

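```bash
python3 - <<'E'
from h import *
from cell import manip,order
a=np.load("side0.npz")["image"].astype(int);b=np.load("side4.npz")["image"].astype(int)
for n,(u,v) in {"block":(217,193),"jar":(209,306),"hammer":(330,168)}.items(): print(n,abs(a-b)[v-14:v+14,u-16:u+16].mean())
print(manip.state()["contact_force"],manip.state()["tool_pos"]);manip.dwell(.3);order.close_job()
E
```

```text
block 3.4211309523809526
jar 5.194196428571429
hammer 4.105654761904762
[ 0.16606987  0.0115195  -0.59674219] [ 0.58662093 -0.25487195  0.15952243]
the job is handed in; nothing more can be done
```

I pushed the sole home against the red stop, then turned the wing nut tight in two clockwise pushes with the shut fingertips. I handed the job in at about 31 s on the robot's clock.

**Sole:** It came up solid at about 10 N. The pictures before and after tightening both show its heel against the stop.

**Nut and bar:**
- **Angle:** the nut went from about 4.5 to between 8.8 and 8.9 rad. The commanded motion gives 8.81 and the last picture gives 8.90. Both are past tight (8.6) and short of the limit (9.3).
- **Torque:** it rose from about 0.11 to 0.20 N m as the bar met the sole, and I stopped there.
- **Bar height:** the bar sank about 4.1 mm. Its underside is now at about 32 mm, level with the sole's top.

**Bystanders:** The before and after pictures show no sign that the hammer, jar or heel block moved. The gripper was clear of everything at hand-in.

**Disagreements:**
- The two cameras placed the jig about 5 mm apart. I worked nearer to the top camera, and the touch on the nut's wings agreed with it.
- The sole met the stop about 4 mm further along than I expected. I put that down to thinner fingertips.
- The 1 to 3 N of sliding friction never showed above the force noise.

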